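# Stow the spice containers and lock the retaining bail

### The arm

A 6-joint arm with a two-finger parallel gripper is mounted at the origin on the work surface. World frame = base frame: x ahead of the robot, y to its left, z up, the work surface at z = 0. Lengths are in mm, angles in rad, forces in N, time in s.
With the tool pointing down it reaches from about 300 to 775 mm from the base axis. Payload 14.6 kg.
Tool frame: the origin (TCP) lies on the centre line of the jaws, within the pads' length; the fingertips stand 19 mm ahead of it and the grasp point (between the pads) is the TCP (bot.tip_reach is the distance from the TCP to the fingertips, in mm); z points along the fingers, y is the line along which they close (so a half turn about z gives the same grasp; the last joint's range is limited). The gripper opens to 85 mm and grips with 20 to 120 N. Pads are 22 mm wide; open, the fingers measure 114 mm over their backs; the gripper's body (76 mm by 85 mm) begins 54 mm behind the grasp point. The pads swing forward as they close: fully open they stand 13 mm farther back than shut.
Start: joints at [1.081, 0.3, 1.521, -0, 1.321, -0.067], TCP at [225.67, 501.56, 250.281] pointing down, gripper open.
Joint ranges: [-3.03, 3.03], [-0.79, 2.21], [0.23, 2.52], [-1.04, 4.18], [0, 3.07], [-2.55, 2.55]. Speed limits (rad/s): [2.22, 2.22, 2.57, 3.14, 3.14, 3.14].

### API

Orientations are given as a unit quaternion [w, x, y, z].
In Python, from rig import bot gives the robot as it stands. Calls block until the motion is done:
- bot.move_to(position, orientation): joint-space move of the TCP to a pose.
- bot.servo_line(position, attitude=None, speed=150, until_force=None): straight line of the TCP; attitude=None keeps the orientation; speed is the mean speed in mm/s. With until_force (N) it stops when the force on the tool has changed by that much, and returns True; else False.
- bot.move_joints(angles): joint-space move.
- bot.move_gripper(opening, grip_force=None): finger opening in mm; grip_force is the grip in N (None keeps the last); returns when the fingers have stopped.
- bot.dwell(seconds).
- bot.ik(position, orientation): joint angles nearest the present ones, or None.
- bot.read_state(): the state.
- bot.read_camera(name): name is "side" or "top" or "wrist"; returns a dict with "image" (384x512x3 uint8, blue, green, red), "depth" (384x512 float32, mm along the optical axis (not along the pixel's ray), 0 where there is no reading), "fovy" (degrees; the focal length in pixels is half the picture's height over the tangent of half this angle, whatever the lens; pixels are square), "cx", "cy" (the principal point, pixels), "eye" and "attitude" of the camera in the world; the wrist camera has in their place "mount" (4x4, takes a point from camera to tool coordinates, whose origin is the TCP and whose axes are the flange's). Camera axes: x right, y down, z forward; pixel columns grow to the right and rows downward; lengths in mm; the calibration is good to about 2 mm. The wrist camera is an equidistant fisheye: a pixel r from the principal point sees the ray r / f radians off the axis. A picture is of the moment at which its call begins: read the wrist's pose just before it.
A pose or a line that the arm cannot do raises bot.MotionError and nothing moves.
- bot.finish_job(): hands the job in; it is judged then, once.
The state is a dict: "clock": time; "joint_positions": joint angles; "qvel": joint speeds; "effort": joint torques, N m; "ee_pos": TCP position; "tool_rot": TCP orientation; "ft_force": force on the tool from outside, world axes, zero at the start; "moment": the same for the moment, N m; "grip_width": finger opening in mm; "grip_force": force on a finger pad.
Only numpy, scipy, OpenCV 4.12 (cv2) and the standard library are available. Lean on these libraries where they do the work, as an engineer would, in place of code of your own. Each camera call takes 0.05 s, during which the arm holds its last target. There are 200 camera calls.

### The job

The wire retaining bail over the nest rack was left half raised: swing it right back until it seats in its open detent, set every loose round container upright and fully down in a nest of its own size, then swing the bail over them until it seats in its closed detent, so that the tray can be rolled in. Leave the glass bowl, the wooden spoon and the jar where they are, and let go of everything at the end.

Things in the scene. Friction and masses are not known exactly. Their poses are not given: they have to be found in the camera images.
- rack: Low wooden nest rack fixed on the steel tray, 180 x 340 x 16 mm (x, y, z); origin at the centre of its underside, x towards its hinge side. Seven round blind nests, floors 4 mm above the tray: front row of four at x = -36, y = -114, -38, 38, 114, rear row of three at x = 36, y = -76, 0, 76 mm. Two posts at (80, +-166), up to 86 mm high, carry the bail.
- bail (a joint): Angle of the dark wire retaining bail, rad: 0 = level over the nests (closed detent), 1.57 = upright, 2.0 = leaning back (open detent). 150 g, arms at y = +-158 mm. Hinge friction (0.12 N m) holds it in mid travel; a sprung roller on the -y post clicks 0.2 rad before each end and draws it in (0.1 N m). Closed, its bars clear seated knobs by 7 mm; a container not down in its nest stops it.
- bail_bar (a point): Middle of the bail's outer cross bar, 10 mm thick, along the rack's y: the place to hold it. At angle q it lies 115 cos q mm towards the rack's -x and 115 sin q mm above point bail_hinge. (An inner 8 mm bar runs parallel, 44 mm from the hinge line.) Closed, this point lies over the gap between two front nests, 72 mm above the tray.
- bail_hinge (a point): Point on the bail's hinge line, which runs along the rack's y, at the rack's (80, 0, 72) mm.
- bowl: Small glass bowl 110 mm wide, 50 mm high, a bystander; origin under its centre.
- spoon: Wooden spoon 260 mm long, a bystander.
- jar: Amber glass jar 60 mm wide, 80 mm high, a bystander; origin under its centre.
- nest_large_a (a point): Centre of the floor of a large nest, 70 mm wide and 12 mm deep with a 2 mm chamfer, in the rack; 4 mm above the tray.
- nest_large_b (a point): Centre of the floor of a large nest, 70 mm wide and 12 mm deep with a 2 mm chamfer, in the rack; 4 mm above the tray.
- nest_medium_a (a point): Centre of the floor of a medium nest, 58 mm wide and 12 mm deep with a 2 mm chamfer, in the rack; 4 mm above the tray.
- nest_medium_b (a point): Centre of the floor of a medium nest, 58 mm wide and 12 mm deep with a 2 mm chamfer, in the rack; 4 mm above the tray.
- nest_medium_c (a point): Centre of the floor of a medium nest, 58 mm wide and 12 mm deep with a 2 mm chamfer, in the rack; 4 mm above the tray.
- nest_small_a (a point): Centre of the floor of a small nest, 46 mm wide and 12 mm deep with a 2 mm chamfer, in the rack; 4 mm above the tray.
- nest_small_b (a point): Centre of the floor of a small nest, 46 mm wide and 12 mm deep with a 2 mm chamfer, in the rack; 4 mm above the tray.
- large_a: Large round stainless container and tight lid in one piece, 66 mm wide, 38 mm high, foot tapered in by 4 mm over its lowest 6 mm, plus a lid knob 20 mm wide and 18 mm high (knob top 56 mm above its underside); about 170 g; origin at the centre of its underside, z up. May be absent (None from the start). Lift it by the knob.
- large_b: Large round stainless container and tight lid in one piece, 66 mm wide, 38 mm high, foot tapered in by 4 mm over its lowest 6 mm, plus a lid knob 20 mm wide and 18 mm high (knob top 56 mm above its underside); about 170 g; origin at the centre of its underside, z up. May be absent (None from the start). Lift it by the knob.
- medium_a: Medium round stainless container and tight lid in one piece, 54 mm wide, 38 mm high, foot tapered in by 4 mm over its lowest 6 mm, plus a lid knob 20 mm wide and 18 mm high (knob top 56 mm above its underside); about 130 g; origin at the centre of its underside, z up. May be absent (None from the start). Lift it by the knob.
- medium_b: Medium round stainless container and tight lid in one piece, 54 mm wide, 38 mm high, foot tapered in by 4 mm over its lowest 6 mm, plus a lid knob 20 mm wide and 18 mm high (knob top 56 mm above its underside); about 130 g; origin at the centre of its underside, z up. May be absent (None from the start). Lift it by the knob.
- medium_c: Medium round stainless container and tight lid in one piece, 54 mm wide, 38 mm high, foot tapered in by 4 mm over its lowest 6 mm, plus a lid knob 20 mm wide and 18 mm high (knob top 56 mm above its underside); about 130 g; origin at the centre of its underside, z up. May be absent (None from the start). Lift it by the knob.
- small_a: Small round stainless container and tight lid in one piece, 42 mm wide, 38 mm high, foot tapered in by 4 mm over its lowest 6 mm, plus a lid knob 20 mm wide and 18 mm high (knob top 56 mm above its underside); about 90 g; origin at the centre of its underside, z up. May be absent (None from the start). Lift it by the knob.
- small_b: Small round stainless container and tight lid in one piece, 42 mm wide, 38 mm high, foot tapered in by 4 mm over its lowest 6 mm, plus a lid knob 20 mm wide and 18 mm high (knob top 56 mm above its underside); about 90 g; origin at the centre of its underside, z up. May be absent (None from the start). Lift it by the knob.
Mind the look-alikes: they are no part of the job. What is shaped like the small_b but purple is not meant. Leave any green look-alike of the medium_c alone.

How it is judged:
By the outcome, as a careful person would: the job done as asked, in the order asked, and still so for the second after the job is handed in, with the robot touching nothing.
Of large_a, large_b, medium_a, medium_b, medium_c, small_a, small_b only 4 to 6 are there at a start; the rules pass over those that are not, and their reading is None.
At some moment in a run one of large_a, large_b, medium_a, medium_b, medium_c, small_a, small_b may be knocked a few centimetres aside while the robot is not near it.
Once in a run the grip may slacken for a moment while it holds something.
It also fails if it takes over 210 s, if anything falls off the work surface, if the arm or the gripper's body presses on something with over 40 N, if the wrist force passes 120 N, or if a joint passes its speed limit or range.

## Working session

There is one attempt and no reset: what is moved stays moved. The work goes in short steps, each a Python script; the robot and the scene stay as the last script left them, time stands still between calls to the robot, and variables do not carry over. Pictures are saved under pics/ and viewed, at most 14 in all, crops included, and the job is handed in when it is done.

```bash
ls; mkdir -p pics
python3 - <<'E'
from rig import bot
import cv2,numpy as np
for n in("top","side"):
    c=bot.read_camera(n); cv2.imwrite(f"pics/{n}0.png",c["image"]); np.savez(f"{n}0.npz",**c)
    print(n,c["fovy"],c["cx"],c["cy"],c["eye"],c["attitude"])
s=bot.read_state();print(s["clock"],s["ee_pos"],s["tool_rot"])
E
```

```text
pics
top 50.565863183685416 244.4463485275996 194.3190233738846 [ 351.67136082    8.22253803 1302.71058028] [-0.06426982  0.709936   -0.69760803  0.07213398]
side 54.04259999864129 254.79165589351285 190.64064992195006 [ 442.02574063 -921.20684207  573.94982678] [-0.50836058  0.85524157 -0.09195107  0.04094361]
0.1 [225.57987232 501.40727486 249.77163652] [-1.50045076e-04  2.09826687e-01  9.77738458e-01 -4.96495885e-04]
```

View pics/top0.png

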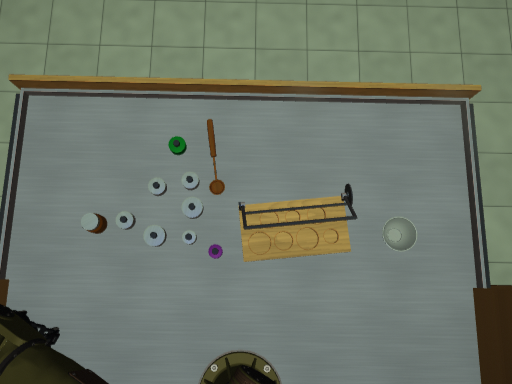

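View pics/side0.png

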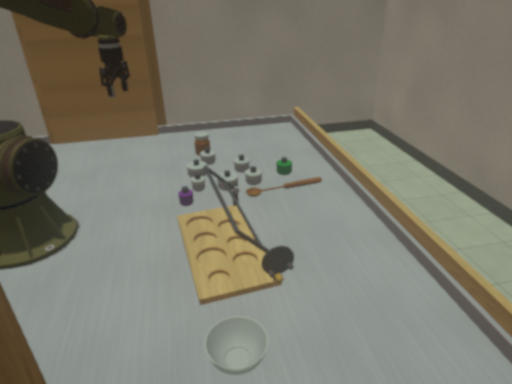

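The top view shows six steel containers at about (157,186), (190,180), (125,220), (192,207), (155,236) and (189,237). The purple look-alike is at (215,251), the green one at (177,145), the jar at (94,222), the spoon at (215,160) and the bowl at (400,234). The rack runs from (240,200) to (350,255), with the bail partly raised.

```bash
cat > h.py <<'E'
import cv2,numpy as np
from scipy.spatial.transform import Rotation as R
def rot(q): return R.from_quat([q[1],q[2],q[3],q[0]]).as_matrix()
def rays(c,uv):
    f=192/np.tan(np.radians(c["fovy"])/2); uv=np.atleast_2d(uv).astype(float)
    d=np.c_[(uv[:,0]-c["cx"])/f,(uv[:,1]-c["cy"])/f,np.ones(len(uv))]
    return d@rot(c["attitude"]).T
def plane(c,uv,z):
    d=rays(c,uv); e=np.array(c["eye"]); return e+d*((z-e[2])/d[:,2])[:,None]
def cloud(c):
    v,u=np.mgrid[0:384,0:512]; d=rays(c,np.c_[u.ravel(),v.ravel()])
    P=np.array(c["eye"])+d*c["depth"].ravel()[:,None]; P[c["depth"].ravel()==0]=np.nan
    return P.reshape(384,512,3)
E
python3 - <<'E'
from h import *
c=dict(np.load("top0.npz")); P=cloud(c); im=c["image"]
z=P[...,2]
print("table z",np.nanmedian(z[260:300,150:250]),np.nanmedian(z[190:220,280-30-40:235]), np.nanmedian(z[150:180,250:350]))
# lids: height 25-45
m=((z>26)&(z<70)).astype(np.uint8); n,l,s,ce=cv2.connectedComponentsWithStats(m)
for i in range(1,n):
    if 40<s[i,4]<3000:
        w=plane(c,ce[i],38)[0]; k=l==i; q=P[k]
        print(ce[i].round(1),s[i,4],"xy",w[:2].round(1),"ctr bbox",((np.nanmin(q,0)+np.nanmax(q,0))/2).round(1),"diam",(2*np.sqrt(s[i,4]/np.pi)*(1303-38)/(192/np.tan(np.radians(c["fovy"])/2))).round(1),"zmed",np.median(z[k]).round(1),im[k].mean(0).round())
# rack
hsv=cv2.cvtColor(im,cv2.COLOR_BGR2HSV)
m=((hsv[...,0]>10)&(hsv[...,0]<28)&(hsv[...,1]>80)).astype(np.uint8); m[:190]=0;m[270:]=0;m[:,:235]=0;m[:,360:]=0
pts=np.argwhere(m)[:,::-1]; w=plane(c,pts,16)[:,:2].astype(np.float32)
print("rack",len(pts),cv2.minAreaRect(w))
a=cv2.resize(im[170:280,225:375],None,fx=5,fy=5,interpolation=cv2.INTER_CUBIC); cv2.imwrite("pics/rk.png",a)
E
```

```text
table z -0.432905224058004 -0.4455864621621686 -0.4458778231633005
[176.9 144.7] 234 xy [759.  217.7] ctr bbox [760.3 218.2  43.5] diam 53.7 zmed 38.6 [29. 90. 16.]
[189.7 180. ] 241 xy [642.4 171.3] ctr bbox [643.1 172.2  44. ] diam 54.5 zmed 38.6 [122. 125. 111.]
[156.6 185.9] 244 xy [621.2 275.3] ctr bbox [621.4 275.7  43.3] diam 54.9 zmed 38.5 [121. 125. 111.]
[191.8 207.1] 362 xy [555.3 161.1] ctr bbox [555.9 162.1  44.4] diam 66.8 zmed 38.7 [133. 133. 118.]
[124.4 219.8] 257 xy [511.3 369.2] ctr bbox [512.3 369.7  44.5] diam 56.3 zmed 38.7 [120. 123. 109.]
[ 98.6 224.4] 123 xy [495.5 448.2] ctr bbox [499.7 454.4  49.3] diam 38.9 zmed 50.3 [16. 34. 56.]
[403.  232.9] 406 xy [ 485.7 -501.9] ctr bbox [ 481.4 -484.6   41.1] diam 70.8 zmed 42.3 [107. 119. 107.]
[154.1 235.3] 383 xy [464.6 274.2] ctr bbox [464.3 275.2  44.3] diam 68.7 zmed 38.4 [133. 132. 117.]
[188.6 236.8] 158 xy [461.7 167.1] ctr bbox [462.8 167.3  47.1] diam 44.1 zmed 39.0 [124. 122. 109.]
[215.  251.1] 153 xy [419.1  84. ] ctr bbox [419.4  84.1  45.2] diam 43.4 zmed 40.8 [97. 43. 84.]
[  1.2 289.9] 74 xy [292.5 723.3] ctr bbox [286.2 725.7  37.7] diam 30.2 zmed 34.1 [19. 40. 57.]
[225.7 372.8] 141 xy [67.6 42.3] ctr bbox [69.9 41.4 47.8] diam 41.7 zmed 46.8 [10. 20. 20.]
rack 5475 ((498.2410583496094, -162.69761657714844), (180.17269897460938, 338.9231262207031), 6.410659313201904)
```

View pics/rk.png

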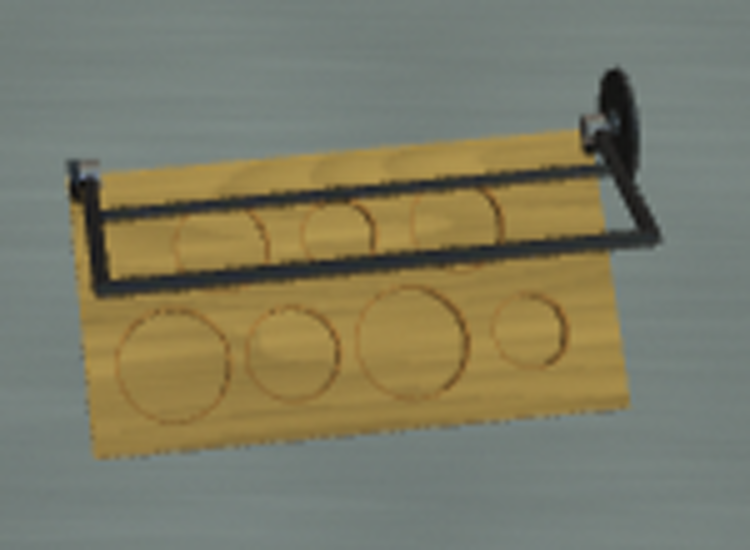

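The nests in the crop, left to right: front row large, medium, large, small; rear row medium, small, medium. The bail is mid-travel. Next I measure its angle, hover over its bar and check the wrist view.

```bash
cat >> h.py <<'E'
from rig import bot
T=np.radians(6.41); RC=np.array([498.24,-162.70]); RM=np.array([[np.cos(T),-np.sin(T)],[np.sin(T),np.cos(T)]])
def r2w(x,y): return RC+RM@np.array([x,y])
def w2r(P): return (np.asarray(P)[...,:2]-RC)@RM
def down(a):
    "tool down, jaws closing along world angle a; half turn picked nearest joint-6 middle"
    out=[]
    for b in (a,a+np.pi):
        y=np.array([np.cos(b),np.sin(b),0]);z=np.array([0,0,-1.]);M=np.c_[np.cross(y,z),y,z]
        q=R.from_matrix(M).as_quat(); out.append(np.r_[q[3],q[:3]])
    return out
def pose(p,a):
    best=None
    for q in down(a):
        j=bot.ik(list(p),list(q))
        if j is not None and (best is None or abs(j[5])<abs(best[0])): best=(j[5],q)
    if best is None: raise SystemExit(f"no ik {p}")
    return list(best[1])
def wrist():
    s=bot.read_state(); c=bot.read_camera("wrist"); f=192/np.tan(np.radians(c["fovy"])/2)
    v,u=np.mgrid[0:384,0:512]; dx,dy=u-c["cx"],v-c["cy"]; r=np.hypot(dx,dy)+1e-9; th=r/f
    d=c["depth"]; t=np.tan(np.minimum(th,1.5)); X=np.stack([d*t*dx/r,d*t*dy/r,d,np.ones_like(d)],-1)
    X=(X@np.asarray(c["mount"]).T)[...,:3]; P=X@rot(s["tool_rot"]).T+np.array(s["ee_pos"])
    P[(d==0)|(th>1.35)]=np.nan
    return P,c["image"],s
E
python3 - <<'E'
from h import *
c=dict(np.load("top0.npz")); P=cloud(c); im=c["image"]
p=np.c_[w2r(P).reshape(-1,2),P[...,2].ravel()]; g=im.max(-1).ravel()
k=(abs(p[:,1])<140)&(abs(p[:,0])<150)&(p[:,2]>40)&(g<90); b=p[k]
print(k.sum()); far=np.hypot(b[:,0]-80,b[:,2]-72); o=b[far>90]; i=b[far<70]
for t in(o,i):
    if len(t): print(len(t),np.median(t,0).round(1),"q",np.median(np.arctan2(t[:,2]-72,80-t[:,0])).round(3),"r",np.median(np.hypot(t[:,0]-80,t[:,2]-72)).round(1))
q=np.median(np.arctan2(o[:,2]-72,80-o[:,0]))
xy=r2w(80-115*np.cos(q),0); z=72+115*np.sin(q)
ps=[*xy,z+110]; a=T
bot.move_to(ps,pose(ps,a))
bot.move_gripper(40)
W,wi,s=wrist(); cv2.imwrite("pics/w1.png",wi); np.save("w1.npy",W)
print(xy,z,s["ee_pos"],s["clock"],bot.tip_reach,s["joint_positions"])
pr=np.c_[w2r(W).reshape(-1,2),W[...,2].ravel()]; k=(abs(pr[:,1])<100)&(pr[:,2]>40)&(abs(np.hypot(pr[:,0]-80,pr[:,2]-72)-115)<20)&(pr[:,2]<z+25)
print(k.sum(),np.median(pr[k],0),"q",np.median(np.arctan2(pr[k][:,2]-72,80-pr[k][:,0])))
E
```

```text
552
329 [ -0.3   1.5 158.7] q 0.827 r 118.3
223 [ 48.9   2.4 106.4] q 0.837 r 46.3
[ 500.39598395 -162.45778662] 156.66062002867687 [ 500.40662622 -162.4305997   266.66663574] 3.1583 19.0 [-3.83496749e-01  2.33822178e-01  1.56591217e+00  1.33689215e-05
  1.34183113e+00 -4.95439135e-01]
2729 [  3.68559594  15.9908358  159.0912527 ] q 0.8553224905726052
```

View pics/w1.png

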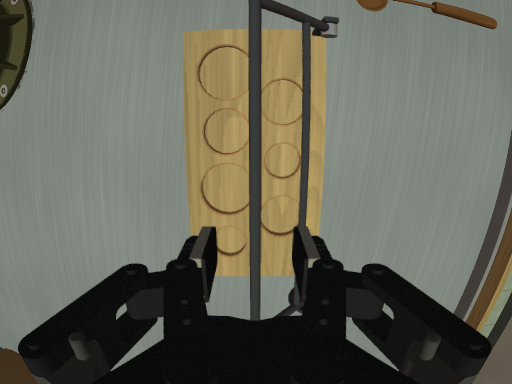

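The wrist view shows the bar at column 255, between the open fingers, with the nest layout as read from the top. Next: cage the bar and swing it back.

Run:
```python
from h import *
def P(q,dz=4): return [*r2w(80-115*np.cos(q),0),72+115*np.sin(q)+dz]
q0=.84; bot.servo_line(P(q0)); bot.move_gripper(17,grip_force=20)
for q in np.linspace(q0,1.85,9)[1:]: bot.servo_line(P(q),speed=90)
print(bot.read_state()["ft_force"])
for q in (1.95,2.03,2.1):
    h=bot.servo_line(P(q),speed=40,until_force=14); s=bot.read_state(); print(q,h,s["ft_force"].round(1) if hasattr(s["ft_force"],"round") else s["ft_force"])
    if h: break
bot.dwell(.2); bot.move_gripper(40); p=list(bot.read_state()["ee_pos"]); p[2]+=60; bot.servo_line(p)
p=[*r2w(-20,0),330]; bot.move_to(p,pose(p,T))
W,wi,s=wrist(); cv2.imwrite("pics/w2.png",wi); np.save("w2.npy",W)
pr=np.c_[w2r(W).reshape(-1,2),W[...,2].ravel()]; g=wi.max(-1).ravel()
k=(abs(pr[:,1])<140)&(pr[:,2]>120)&(pr[:,2]<200)&(pr[:,0]>60)&(g<90)
print("bar",k.sum(),np.median(pr[k],0),"q",np.median(np.arctan2(pr[k][:,2]-72,80-pr[k][:,0])),s["clock"])
# rack in wrist frame: wood pixels at z~16
hsv=cv2.cvtColor(wi,cv2.COLOR_BGR2HSV).reshape(-1,3)
k=(hsv[:,0]>10)&(hsv[:,0]<28)&(hsv[:,1]>80)&(abs(pr[:,2]-16)<6)&(abs(pr[:,0])<120)&(abs(pr[:,1])<200)
print("rack",k.sum(),cv2.minAreaRect(W.reshape(-1,3)[k][:,:2].astype(np.float32)),"z",np.median(pr[k][:,2]))
```

```text
[0.43589702 1.14396681 0.09725681]
1.95 False [0.1 0.2 0.2]
2.03 False [0.5 0.7 1.1]
2.1 True [-5.8 -0.9  3.5]
bar 2015 [128.74907509  30.16385432 180.61215027] q 1.9930839155662876 9.75
rack 16627 ((501.6936950683594, -161.9337921142578), (180.16796875, 339.8921813964844), 6.440550327301025) z 15.98827528369776
```

View pics/w2.png

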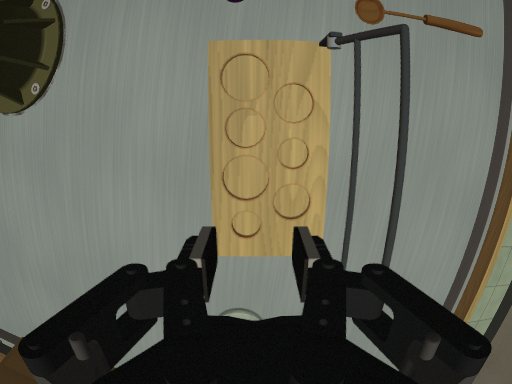

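The bail is in its open detent at q about 1.99: the wire lies back at the right and all seven nests are clear. The top and wrist cameras differ by 3.5 mm on the rack, so a second wrist view at another yaw will separate the mount error.

Run:
```python
from h import *
def meas():
    W,wi,s=wrist(); pr=np.c_[w2r(W).reshape(-1,2),W[...,2].ravel()]
    hsv=cv2.cvtColor(wi,cv2.COLOR_BGR2HSV).reshape(-1,3)
    k=(hsv[:,0]>10)&(hsv[:,0]<28)&(hsv[:,1]>80)&(abs(pr[:,2]-16)<6)&(abs(pr[:,0])<120)&(abs(pr[:,1])<200)
    r=cv2.minAreaRect(W.reshape(-1,3)[k][:,:2].astype(np.float32)); print(r,np.array(s["ee_pos"]).round(1),np.nanmedian(pr[k][:,2]),s["joint_positions"][5])
    return np.array(r[0]),rot(s["tool_rot"])[:2,:2],wi
j=list(bot.read_state()["joint_positions"]); m1,R1,_=meas()
b=down(0)
for d in (2.4,2.0,1.7):
    j0=np.array(bot.read_state()["joint_positions"])
    y=R.from_matrix(rot(bot.read_state()["tool_rot"]))
    q=(R.from_euler('z',-d)*y).as_quat(); q=[q[3],*q[:3]]
    p=[*r2w(-30,80),330]; k=bot.ik(p,q)
    if k is not None: break
print(d,k); bot.move_to(p,q)
m2,R2,wi=meas(); cv2.imwrite("pics/w3.png",wi)
A=np.block([[np.eye(2),R1],[np.eye(2),R2]]); x=np.linalg.solve(A,np.r_[m1,m2]); print("true",x[:2],"e",x[2:],bot.read_state()["clock"])
```

```text
((501.564208984375, -161.4838409423828), (180.06077575683594, 339.5884094238281), 6.48388147354126) [ 479.1 -164.8  328.5] 15.99039975285703 -0.5158636073827568
2.4 [-2.65196771e-01  5.93235315e-02  1.61937446e+00  1.38056988e-03
  1.46079552e+00  2.02229155e+00]
((501.59228515625, -162.01268005371094), (179.882080078125, 340.6354675292969), 6.400579452514648) [459.6 -86.6 329.9] 15.981757881536964 2.021674528552747
true [ 501.47532561 -161.75372462] e [0.25824164 0.11852727] 12.0667
```

View pics/w3.png

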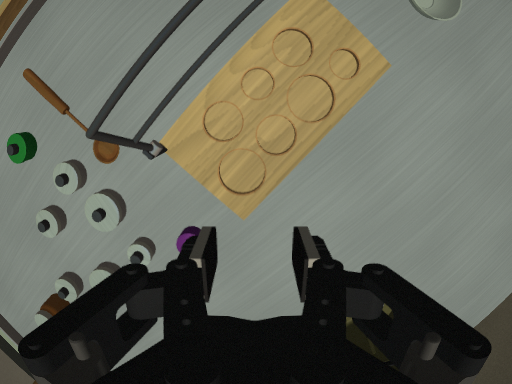

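The wrist camera agrees with itself to under 0.5 mm (rack at 501.5, -161.75, 6.44°). The spoon, containers and purple look-alike are as expected. Writing the pick-and-place routine and running the small container first.

```bash
sed -i 's/^T=np.radians(6.41); RC=np.array(\[498.24,-162.70\])/T=np.radians(6.44); RC=np.array([501.5,-161.75])/' h.py
cat > pp.py <<'E'
from h import *
H=60; UP=140   # TCP above underside when gripping; carry height
RAD=dict(L=33,M=27,S=21)
def find(xy,kind,base=0,maxd=90):
    "steel container nearest xy in the wrist view: (knob xy, knob top z, lid radius)"
    W,im,s=wrist(); z=W[...,2]; hsv=cv2.cvtColor(im,cv2.COLOR_BGR2HSV)
    near=np.hypot(W[...,0]-xy[0],W[...,1]-xy[1])<maxd+35
    m=(near&(abs(z-base-38)<4)&(hsv[...,1]<90)).astype(np.uint8)
    n,l,st,_=cv2.connectedComponentsWithStats(m); out=[]
    for i in range(1,n):
        if st[i,4]<150: continue
        p=W[l==i][:,:2].astype(np.float32); c,r=cv2.minEnclosingCircle(p); c=np.array(c)
        k=(np.hypot(W[...,0]-c[0],W[...,1]-c[1])<22)&(abs(z-base-55)<5)
        if k.sum()<20: continue
        kc,kr=cv2.minEnclosingCircle(W[k][:,:2].astype(np.float32)); d=np.hypot(*(c-xy))
        if abs(r-RAD[kind])<3.2 and d<maxd: out.append((d,np.array(kc),c,r,kr,np.median(z[k])))
    return min(out,key=lambda t:t[0]) if out else None
def st(): return bot.read_state()
def rise(z=UP):
    p=list(st()["ee_pos"]); p[2]=z; bot.servo_line(p,speed=200)
def pick(xy,kind,a):
    bot.move_gripper(50)
    p=[*xy,220]; bot.move_to(p,pose(p,a)); f=find(xy,kind)
    if f is None:
        cv2.imwrite("pics/miss.png",wrist()[1]); raise SystemExit("not found")
    print(kind,"knob",f[1].round(1),"lid",f[2].round(1),"r",round(f[3],1),"kr",round(f[4],1),"z",round(float(f[5]),1))
    g=f[2] if np.hypot(*(f[1]-f[2]))>2.5 else (f[1]+f[2])/2
    bot.servo_line([*g,130],pose([*g,130],a),speed=250); 
    if bot.servo_line([*g,H],speed=120,until_force=10): print("contact at",st()["ee_pos"])
    bot.move_gripper(10,grip_force=60); print("grip",st()["grip_width"],st()["grip_force"]); rise()
    w=st()["grip_width"]; print("held",w); return w>15
def place(n,a):
    x=r2w(*n); w=r2w(-36,200)
    if st()["ee_pos"][1]>w[1]: bot.servo_line([*w,UP],pose([*w,UP],a),speed=200)
    bot.servo_line([*x,UP],pose([*x,UP],a),speed=200)
    s=st(); print("over nest, width",s["grip_width"])
    if s["grip_width"]<15: return False
    bot.servo_line([*x,H+24],speed=150)
    h=bot.servo_line([*x,H+3],speed=35,until_force=8); print("down",h,st()["ee_pos"][2])
    bot.move_gripper(36); rise(150); return True
def check(n,kind):
    "call above the nest"
    x=r2w(*n); p=[*r2w(n[0]-10,n[1]),220]; bot.servo_line(p,speed=250)
    f=find(x,kind,4,25)
    print("CHECK",None if f is None else ((f[2]-x).round(1),(f[1]-x).round(1),round(float(f[5]),1)),"t",st()["clock"])
    return f is not None and abs(f[5]-60)<1.5
E
python3 - <<'E'
from pp import *
print(np.asarray(bot.read_camera("wrist")["mount"]).round(2))
a=T+np.pi/2
if pick((464.9,168),"S",a): place((-36,-114),a); check((-36,-114),"S")
cv2.imwrite("pics/w4.png",wrist()[1])
E
```

```text
[[  -0.     -0.96   -0.27   69.67]
 [   1.     -0.      0.     -1.01]
 [  -0.     -0.27    0.96 -123.59]
 [   0.      0.      0.      1.  ]]
S knob [465.2 168.4] lid [465.2 168.7] r 21.8 kr 9.9 z 56.0
grip 17.20539763027704 58.42066705226898
held 17.35286836793156Traceback (most recent call last):
  File "<stdin>", line 4, in <module>
  File "pp.py", line 34, in place
    if st()["ee_pos"][1]>w[1]: bot.servo_line([*w,UP],pose([*w,UP],a),speed=200)
                               ~~~~~~~~~~~~~~^^^^^^^^^^^^^^^^^^^^^^^^^^^^^^^^^^^
rig.MotionError: the arm cannot follow that straight line within its joint ranges
```

```bash
cat >> pp.py <<'E'
def pose(p,a): return list(down(a)[0])   # fixed half turn: camera on the rack's -x side
A=T+np.pi/2
E
python3 - <<'E'
from pp import *
p=list(st()["ee_pos"]); bot.move_to(p,pose(p,A)); print(st()["joint_positions"][5],st()["grip_width"])
if place((-36,-114),A): check((-36,-114),"S")
cv2.imwrite("pics/w4.png",wrist()[1])
E
```

```text
-1.4096760934074772 17.393178321419906
over nest, width 17.257567144185707
down True 64.8950420368279
CHECK (array([-0.4, -0.2]), array([-0.6, -0.1]), 59.9) t 22.7417
```

View pics/w4.png

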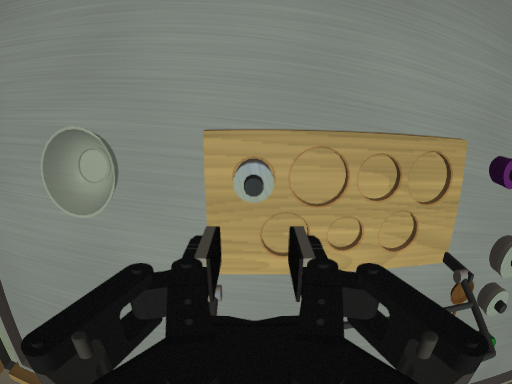

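The small container is seated at (253,183), with its knob top at 59.9 mm. Continuing with the rest.

```bash
cat > run.py <<'E'
from pp import *
import sys
jobs={"a":((643.5,172),"M",(36,-76)),"b":((558.5,162),"L",(-36,-38)),"c":((624.4,276),"M",(-36,38)),"d":((514.5,370),"M",(36,76)),"e":((467.8,275),"L",(-36,114))}
for k in sys.argv[1:]:
    xy,kind,n=jobs[k]; w=[*r2w(-36,200),240]
    if st()["ee_pos"][1]<w[1]: bot.move_to(w,pose(w,A))
    for t in range(2):
        if pick(xy,kind,A): break
        if t: raise SystemExit("pick failed")
    if not place(n,A) or not check(n,kind):
        cv2.imwrite(f"pics/fail_{k}.png",wrist()[1]); raise SystemExit("place failed "+k)
E
python3 run.py a b
```

```text
M knob [646.8 173.4] lid [647.  173.4] r 27.9 kr 9.9 z 56.0
grip 17.143786180147973 58.45592558383942
held 17.41625147924527
over nest, width 17.433732871802782
down True 64.96496199498519
CHECK (array([-0.4, -0.3]), array([-0.6, -0.2]), 59.9) t 32.9
L knob [559.4 162.8] lid [559.5 162.8] r 34.1 kr 9.9 z 55.9
grip 17.600722778060028 58.4313440322876
held 17.331289968683446
over nest, width 17.298332900064263
down True 64.90705366320594
CHECK (array([-0.5, -0. ]), array([-0.6,  0.1]), 59.9) t 42.0667
```

```bash
python3 run.py c d e
```

```text
M knob [625.5 277.9] lid [625.5 277.7] r 28.0 kr 9.9 z 56.0
grip 17.39551034886831 58.502063155174255
held 17.35718835685143
over nest, width 16.98997157542172
down True 64.97020952224366
CHECK (array([-0.6, -0.5]), array([-0.7, -0. ]), 59.9) t 51.7917
M knob [514.7 372. ] lid [515.  371.9] r 28.0 kr 10.0 z 55.9
grip 17.312796132361537 58.49661648273468
held 17.157204677350737
over nest, width 17.30275185330482
down True 64.95054209404306
CHECK (array([-0.4, -0.2]), array([-0.4, -0.1]), 59.9) t 61.5083
L knob [468.1 276.4] lid [468.6 276.4] r 34.3 kr 9.9 z 56.0
grip 17.756046167447217 58.433377146720886
held 17.18131832104888
over nest, width 17.452342146746886
down True 64.84031536260834
CHECK (array([-0.7, -0.3]), array([-0.8, -0.2]), 59.9) t 70.025
```

All six are seated. Looking overall, then closing the bail.

Run:
```python
from pp import *
p=[*r2w(-60,0),330]; bot.move_to(p,pose(p,T))
W,im,_=wrist(); cv2.imwrite("pics/w5.png",im); 
for n in [(-36,-114),(36,-76),(-36,-38),(-36,38),(36,76),(-36,114)]:
    x=r2w(*n); k=(np.hypot(W[...,0]-x[0],W[...,1]-x[1])<16)&(W[...,2]>50); print(n,k.sum(),np.median(W[k],0).round(1)-np.r_[x,0].round(1))
def P(q,dz=4): return [*r2w(80-115*np.cos(q),0),72+115*np.sin(q)+dz]
p=P(1.99,70); bot.move_gripper(40); bot.move_to(p,pose(p,T)); bot.servo_line(P(1.99),speed=100); bot.move_gripper(17,grip_force=20)
for q in np.arange(1.9,.69,-.1):
    if bot.servo_line(P(q),speed=80,until_force=20): print("force",q,st()["ft_force"]); break
print("q end",q,st()["ft_force"])
bot.move_gripper(40); rise(st()["ee_pos"][2]+90)
W,im,s=wrist(); cv2.imwrite("pics/w6.png",im)
pr=np.c_[w2r(W).reshape(-1,2),W[...,2].ravel()]; k=(abs(pr[:,1])<100)&(pr[:,2]>90)&(abs(np.hypot(pr[:,0]-80,pr[:,2]-72)-117)<8)&(im.max(-1).ravel()<90)
print("bar",k.sum(),np.median(pr[k],0),"q",np.median(np.arctan2(pr[k][:,2]-74,80-pr[k][:,0])),s["clock"])
```

```text
(-36, -114) 160 [-0.7  2.4 59.8]
(36, -76) 155 [-2.1  1.3 59.9]
(-36, -38) 171 [-0.9  0.7 59.9]
(-36, 38) 159 [-0.7 -0.3 59.7]
(36, 76) 179 [-1.8 -0.6 59.7]
(-36, 114) 185 [-1.2 -1.4 59.8]
q end 0.6999999999999988 [-0.2257379   0.93280672  0.28043184]
bar 3095 [ -4.5800596   17.52814628 154.48558138] q 0.7655260631311547 78.225
```

View pics/w6.png

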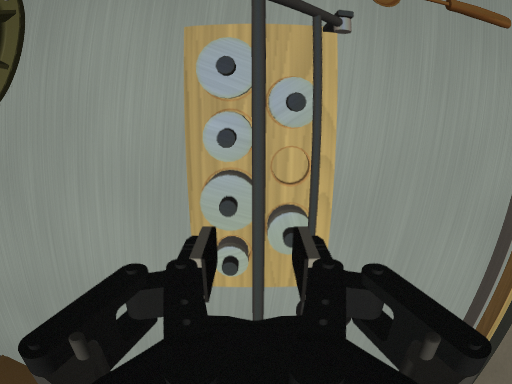

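The bail is at q about 0.77, with the bar at column 258, and all six containers sit in their nests. Only the small rear nest at (290,163) is empty. Pressing the bail closed with shut fingers.

Run:
```python
from pp import *
def P(q,dz): return [*r2w(80-115*np.cos(q),0),72+115*np.sin(q)+dz]
bot.move_gripper(0,grip_force=20); bot.servo_line(P(.8,45),speed=150)
for q in np.arange(.75,-.001,-.125):
    h=bot.servo_line(P(q,24),speed=60,until_force=15); s=st(); print(round(q,2),h,np.array(s["ft_force"]).round(1),round(s["ee_pos"][2],1))
    if h: break
if not h: print(bot.servo_line(P(0,17),speed=20,until_force=18),st()["ee_pos"],st()["ft_force"])
bot.dwell(.2); rise(160); p=[*r2w(-60,0),330]; bot.move_to(p,pose(p,T)); bot.move_gripper(60)
W,im,s=wrist(); cv2.imwrite("pics/w7.png",im)
pr=np.c_[w2r(W).reshape(-1,2),W[...,2].ravel()]; k=(abs(pr[:,1])<100)&(pr[:,2]>64)&(pr[:,2]<160)&(abs(np.hypot(pr[:,0]-80,pr[:,2]-72)-115)<9)&(im.max(-1).ravel()<90)
print("bar",k.sum(),np.median(pr[k],0),s["clock"])
c=bot.read_camera("side"); cv2.imwrite("pics/s7.png",c["image"])
```

```text
0.75 False [0.1 0.1 0.1] 174.4
0.62 False [-0.3  0.5  0.6] 163.1
0.5 False [ 0.7 -0.7 -0.6] 150.9
0.38 False [ 0.  -0.7 -0.2] 137.8
0.25 False [-0.3  0.2 -0.3] 124.3
0.12 False [0.8 0.3 0.3] 109.9
0.0 True [-2.   0.9 10.7] 95.7
bar 1078 [-35.31504061   5.02225664  76.31150729] 84.0167
```

View pics/w7.png

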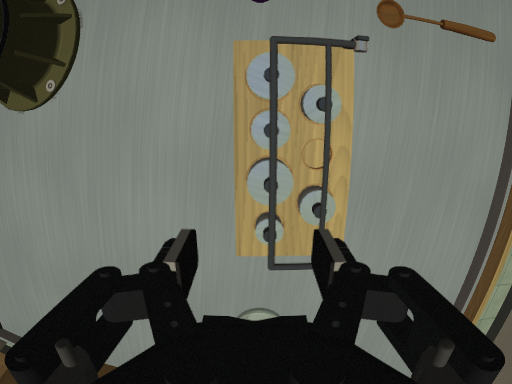

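View pics/s7.png

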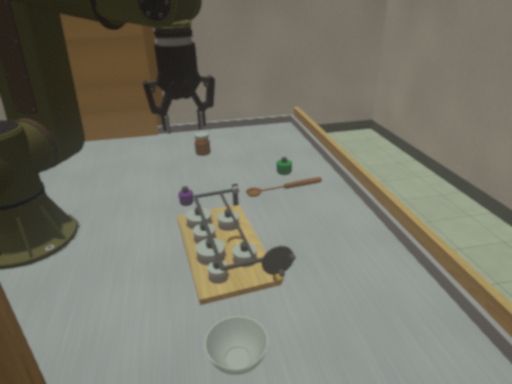

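The bail is level over all six knobs: bar top at 76.3 mm against 77 nominal, with the stop felt at the end. The spoon, bowl, jar and look-alikes look undisturbed, and the gripper is clear.

```bash
python3 -c "
from rig import bot
print(bot.finish_job())"
```

```text
the job is handed in; nothing more can be done
None
```

I handed the job in at about 84 s: the bail went to its open detent, all six loose containers are seated in nests of their size, the bail is in its closed detent, and the robot is clear.

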